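# Move the vial carrier from the bath rail to the drip rail

## Robot

A 6-joint arm with a two-finger parallel gripper is mounted at the origin on the work surface. World frame = base frame: x ahead of the robot, y to its left, z up, the work surface at z = 0. Lengths are in mm, angles in rad, forces in N, time in s.
With the tool pointing down it reaches from about 275 to 975 mm from the base axis. Payload 8.4 kg.
Tool frame: the origin (TCP) lies at the very end of the fingers, on their centre line; the grasp point (between the pads) lies robot.tcp_to_grasp behind it (robot.tcp_to_grasp is the distance from the TCP to the grasp point, in mm); z points along the fingers, y is the direction in which the jaws open and shut (so a half turn about z gives the same grasp; the last joint's range is limited). The gripper opens to 92 mm and grips with 3 to 60 N. Pads are 20 mm wide; open, the fingers measure 128 mm over their backs; the gripper's body (75 mm by 189 mm) begins 69 mm behind the grasp point.
Start: joints at [1.279, 0.353, 1.633, -0, 1.155, -0.002], TCP at [178.599, 598.941, 214.583] pointing down, gripper open.
Joint ranges: [-2.63, 2.63], [-0.92, 2.1], [0.06, 2.66], [-1.3, 4.44], [0, 2.69], [-3.02, 3.02]. Speed limits (rad/s): [2.22, 2.22, 2.79, 3.14, 3.14, 3.14].

## Interface

Orientations are given as a 3x3 rotation matrix whose columns are the frame's x, y, z axes.
In Python, from plant import robot, vision gives the robot as it stands.
- The arm moves only by the tool move_arm, never from a script. Its arguments are lists of equal length, an entry for each row: "delta_pos": the shift along the tool's x, y, z in mm, a list of three; "spin": the turn about the tool's z in rad. In form: {"delta_pos": [[tx, ty, tz], ...], "spin": [spin, ...]}. A call has 1 to 20 rows; each row shifts and turns the commanded pose from where the row before left it, along the tool's axes as they then stand; what a row does not reach is not made up. A row lasts 1/10 s, in which the tool goes at most 50 mm and 8.59 degrees, less where a joint would pass 70% of its speed; a pose out of reach is approached as far as the arm can. A call with a gripper value outside its range is refused whole. "fingers" is the opening in per cent of the stroke, from 0 (shut) to 100 (fully open), set as the call begins (left out, the last holds). The fingers move at their own pace and stop on an object; "newtons" is the grip in N (left out, the last holds). Time passes only in rows, so rows that do not move let the fingers close. It gives the time, the measured TCP pose, the force and the opening at its end, in the units of the state.
- robot.read_state(): the state, without advancing time (a new reading comes with each control period).
- vision.read_camera(name): name is "side" or "top"; returns a dict with "img" (400x640x3 uint8, red, green, blue), "vertical_fov" (degrees; the focal length in pixels is half the picture's height over the tangent of half this angle, whatever the lens; pixels are square), "cx", "cy" (the principal point, pixels), "rvec" (rotation vector, rad) and "tvec" (3), from world to camera coordinates, as OpenCV has them. Camera axes: x right, y down, z forward; pixel columns grow to the right and rows downward; lengths in mm; the calibration is good to about 2 mm. A picture is of the moment at which its call begins. There is no depth.
- robot.close_job(): hands the job in, once; it reports no verdict.
The state is a dict: "t": time; "joint_pos": joint angles; "qvel": joint speeds; "joint_torque": joint torques, N m; "tcp_pos": TCP position; "tool_rot": TCP orientation; "contact_force": force on the tool from outside, world axes, zero at the start; "ft_torque": the same for the moment, N m; "finger_gap": finger opening in mm.
Only numpy, scipy, OpenCV 4.12 (cv2) and the standard library are available. Lean on these libraries where they do the work, as an engineer would, in place of code of your own. Each camera call takes 0.05 s, during which the arm holds its last target. There are 200 camera calls.

## Task

Take the vial carrier off the bath rail, over the end stop at the rail's tip, and hang it on the near part of the drip rail so that it rests there. Then slide it along the drip rail, over the spring pawl, until it meets the pad of the stop screw; press it home there for a moment with a light but definite push of 5 to 10 N, never more than 20 N, and let go. The vials are glass: set the carrier down softly, do not tip it, and leave everything else on the table where it is.

Things in the scene. Friction and masses are not known exactly. Their poses are not given: they have to be found in the camera images.
- carrier: Vial carrier, 0.35 kg: aluminium hanging frame, black handle on top. Origin: centre of the underside of its saddle roof, which rests on the rail's top edge. Own y runs along the rail, z up. Roof 90 (x) x 36 (y) x 6 thick: end faces at y = +-18. Under it two legs straddle the rail: inside gap 16, 20 deep, then flared to 26 below the roof underside.
- carrier_base (a point): Centre of the top of the carrier's bottom plate (90 x 36 x 6), 95 below its origin. Two rods at x = +-40 join it to the roof, closing a loop round the rail: the carrier comes off only over a rail's free tip, and lifts at most about 70 before this plate meets the bar. Four glass vials, 15 across, 42 high, stand on it at x = +-26.
- carrier_grip (a point): Where to grip the carrier's black handle: 42 above the carrier's origin, on its centre. The handle is an upright block 24 (x) x 12 (y), from 6 to 56 above the origin; nothing else of the carrier stands above the roof.
- rail_a: Bath rail, fixed: steel bar 10 wide (x), 20 high, top edge at z = 210 of this frame, from its free tip (y = 0) along its own +y to a post at y = 190. Origin: on the table under the tip. At the tip an end stop, 10 wide, y = 0 to 6, stands 12 above the top edge. The carrier starts on this rail, over a pan on a hot plate (pan rim 85 high).
- rail_b: Drip rail, fixed: same bar and end stop, top edge at z = 210 of this frame, but running from its free tip (y = 0) along its own -y. Origin under the tip, 0 to 8 below the table's surface, so it is that much lower than the bath rail. Its tip faces the bath rail's across a gap of 40 to 60; up to 8 sideways and 0.08 rad out of line. A tray 22 high lies under it.
- pawl_top (a point): Peak of the spring pawl on the drip rail, as sprung up: 5 above the rail's top edge, at y = -116 of the rail; its 25 degree ramp towards the tip starts at y = -105. Between end stop and pawl the carrier hangs clear with its origin at y = -24 to -87 of the rail. The pawl's steep back faces the stop plate.
- pawl (a joint): How far the pawl is pressed down, in m: 0 sprung up, 0.005 flush. Spring 1 N at 0, 2 N flush. Sliding the carrier's saddle over it along the rail takes 2 to 7 N of push; it snaps up behind the carrier when the carrier's origin is past y = -137 of the rail; the screw's pad comes 2 to 18 mm after that.
- stop: Stop plate of the drip rail, fixed, at y = -175 of the rail. Origin: middle of its face towards the tip, at the height of the rail's top edge; axes as the rail's. 34 wide, 14 high. An adjusting screw goes through it: its pad (24 wide, 12 high) stands 2 to 18 out from this face, set differently each time and not measured. Home: the carrier's end face pressed on the pad.
- beaker: Glass beaker, 64 across, 80 high, behind the drip rail; leave alone. Origin: middle of its underside.
- mug: White mug, 72 across, 85 high; leave alone. Origin: middle of its underside.
- cylinder: Glass measuring cylinder, 130 high, foot 56 across; leave alone. Origin: middle of its underside.
- pen: Pen, 120 long; leave alone. Origin: middle of its underside.
- spatula: Spatula lying on the table; leave alone. Origin: middle of its underside.
- jar1: Amber jar, 56 across, 70 high; leave alone. Origin: middle of its underside.
- bottle1: White bottle, 54 across, 120 high; leave alone. Origin: middle of its underside.

How it is judged:
By the outcome, as a careful person would: the job done as asked, in the order asked, and still so for the second after the job is handed in, with the robot touching nothing.
It also fails if it takes over 64 s, if anything falls off the work surface, if the arm or the gripper's body presses on something with over 40 N, if the wrist force passes 120 N, or if a joint passes its speed limit or range.

## Working session

There is one attempt and no reset: what is moved stays moved. The work goes in short steps, Python scripts to look and compute and a tool call to move; the robot and the scene stay as the last step left them, time stands still between calls to the robot, and variables do not carry over. Pictures are saved under pics/ and viewed, about 8 in all and at most 12, crops included, and the job is handed in when it is done.

Besides the shell and the picture viewer there is one more tool, called as a command line: name --pt "numbers of a row" for each row, then --argument value for the rest. move_arm: Moves the arm, as the interface text tells. Its arguments: {"type":"object","properties":{"delta_pos":{"type":"array"},"spin":{"type":"array"},"fingers":{"type":"number"},"newtons":{"type":"number"}},"required":["delta_pos","spin"]}

```bash
mkdir -p pics; python3 - <<'E'
from plant import robot, vision
import cv2
s=robot.read_state(); print({k:s[k] for k in ['t','tcp_pos','tool_rot','contact_force','finger_gap']}, robot.tcp_to_grasp)
for n in ['side','top']:
    d=vision.read_camera(n); cv2.imwrite(f'pics/{n}0.png',d['img'][:,:,::-1]); print(n,{k:d[k] for k in d if k!='img'})
E
```

```text
{'t': 0.0, 'tcp_pos': array([178.44754506, 598.48558131, 213.88114155]), 'tool_rot': array([[-9.58294142e-01,  2.85783437e-01, -4.06081401e-04],
       [ 2.85783724e-01,  9.58293329e-01, -1.24855353e-03],
       [ 3.23291772e-05, -1.31253299e-03, -9.99999138e-01]]), 'contact_force': array([ 0.20056144, -0.53238353,  0.38124315]), 'finger_gap': 91.63122460869091} 18.700000000000003
side {'vertical_fov': 56.30279747676316, 'cx': 320.96429764930883, 'cy': 196.1852123655015, 'rvec': array([ 0.1453293 , -2.77076375,  1.35257813]), 'tvec': array([522.35520452, 216.40113352, 862.80326204])}
top {'vertical_fov': 57.19585116556759, 'cx': 321.5420328108692, 'cy': 197.9066220560302, 'rvec': array([ 2.13930876, -2.17092724,  0.13055557]), 'tvec': array([ -94.76832742,  530.76892845, 1046.93803625])}
```

View pics/side0.png

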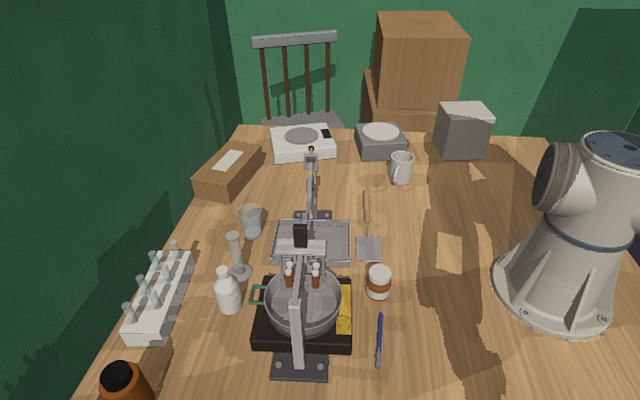

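View pics/top0.png

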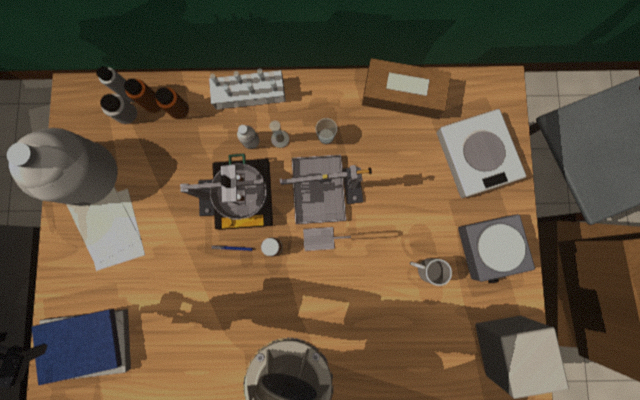

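The side view shows the carrier handle at (300,235) and the bath rail running from (297,365) to about (300,250). The drip rail runs to its stop at (311,155). In the top view the bath rail is at x 180–240 and the drip rail at x 280–365. I'll zoom in on both.

```bash
cat > h.py <<'E'
import numpy as np, cv2
from plant import robot, vision
class Cam:
    def __init__(s,n,save=None):
        d=vision.read_camera(n); s.img=d['img']; h=s.img.shape[0]
        f=h/2/np.tan(np.radians(d['vertical_fov'])/2)
        s.K=np.array([[f,0,d['cx']],[0,f,d['cy']],[0,0,1]]); s.rv=d['rvec']; s.tv=d['tvec']
        s.R=cv2.Rodrigues(s.rv)[0]; s.c=-s.R.T@s.tv
        if save: cv2.imwrite(save,s.img[:,:,::-1])
    def ray(s,p): 
        v=s.R.T@np.linalg.inv(s.K)@np.array([p[0],p[1],1.]); return v/np.linalg.norm(v)
    def plane(s,p,z): v=s.ray(p); return s.c+v*(z-s.c[2])/v[2]
    def proj(s,X): return cv2.projectPoints(np.array(X,float).reshape(-1,3),s.rv,s.tv,s.K,None)[0].reshape(-1,2)
    def crop(s,x,y,w,h,k,fn): cv2.imwrite(fn,cv2.resize(s.img[y:y+h,x:x+w,::-1],None,fx=k,fy=k,interpolation=cv2.INTER_CUBIC))
def tri(c1,p1,c2,p2):
    v1,v2=c1.ray(p1),c2.ray(p2); A=np.stack([v1,-v2],1); t=np.linalg.lstsq(A,c2.c-c1.c,rcond=None)[0]
    a,b=c1.c+t[0]*v1,c2.c+t[1]*v2; return (a+b)/2,np.linalg.norm(a-b)
E
python3 - <<'E'
from h import *
a=Cam('top');b=Cam('side')
a.crop(175,145,200,80,4,'pics/t1.png'); b.crop(245,140,110,245,2.4,'pics/s1.png')
print(a.c,b.c,a.proj([[0,0,0],[178,598,214]]),b.proj([[0,0,0],[178,598,214]]))
E
```

```text
[ 394.86870342 -105.66210289 1104.39583941] [454.26274471 600.29504247 705.26952296] [[288.33426373 383.89335932]
 [ 24.00788044 341.66835176]] [[547.24432359 289.92842327]
 [694.72302133 736.08023376]]
```

View pics/t1.png

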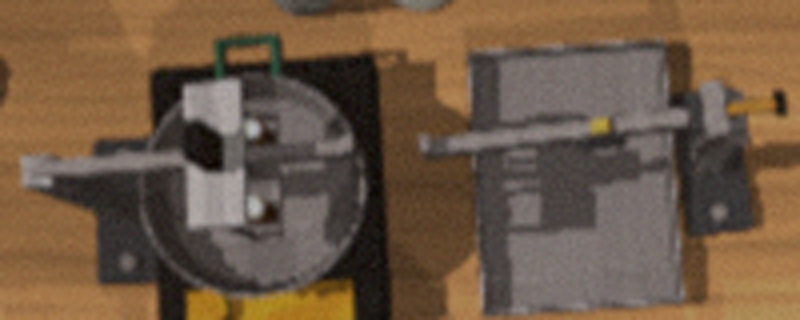

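View pics/s1.png

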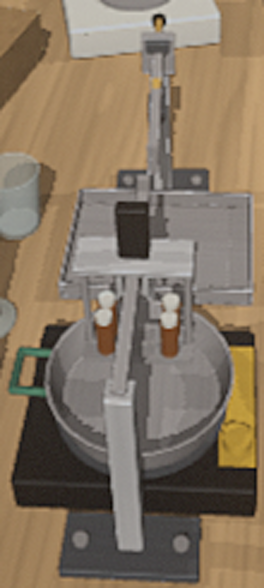

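Top crop: bath rail centreline runs (60,168) to (345,145). Drip rail runs tip (422,146), pawl (600,126), stop plate (700,105). In the side crop the handle top is at (132,205) and the roof at y 240–270. Next I'll extract the rail centrelines and roof by mask.

```bash
python3 - <<'E'
from h import *
a=Cam('top');b=Cam('side')
T=lambda x,y:((x+.5)/4-.5+175,(y+.5)/4-.5+145); S=lambda x,y:((x+.5)/2.4-.5+245,(y+.5)/2.4-.5+140)
for n,p,z in [('a60',(70,167),210),('a180',(178,160),210),('a tip stop top R',(350,144),222),('b tip top L',(420,146),218),('b450',(450,143),206),('pawl',(600,126),211),('b680',(680,117),206),('stop',(700,105),213)]:
    print(n,a.plane(T(*p),z).round(1))
print('roof corners tri'); 
for t,s in [((183,82),(78,242)),((187,228),(193,240)),((245,226),(196,262)),((241,80),(70,268)),]: 
    pass
# roof: which top corner is which: top-left(+y,+x far from base)
for n,t,s in [('+y+x',(183,84),(72,272)),('+y-x',(188,228),(194,275)),('-y-x',(245,226),(193,241)),('-y+x',(241,80),(77,242))]:
    X,e=tri(a,T(*t),b,S(*s)); print(n,X.round(1),round(e,1))
for n,t,s in [('pawl',(600,126),(156,84)),('btip',(421,146),(153,210)),('screw knob',(780,101),(158,20))]:
    X,e=tri(a,T(*t),b,S(*s)); print(n,X.round(1),round(e,1))
# crops for precision: rail profile in top image
hsv=cv2.cvtColor(a.img,cv2.COLOR_RGB2HSV)
for x in list(range(188,222,4))+list(range(280,350,6)):
    col=hsv[165:198,x]; print(x,' '.join(f'{int(v)}' for v in col[:,2]))
E
```

```text
a60 [540.6 216.3 210. ]
a180 [544.  149.6 210. ]
a tip stop top R [550.3  41.3 222. ]
b tip top L [549.1  -1.  218. ]
b450 [552.8 -18.2 206. ]
pawl [ 561.1 -111.5  211. ]
b680 [ 567.  -161.3  206. ]
stop [ 573.  -173.4  213. ]
roof corners tri
+y+x [591.1 146.5 213.4] 0.2
+y-x [500.6 141.3 214.6] 0.9
-y-x [503.  106.4 214.8] 2.7
-y+x [594.4 111.5 209.8] 1.0
pawl [ 562.  -111.5  208.4] 0.8
btip [555.7   6.1 151.9] 9.5
screw knob [ 574.7 -222.8  213.9] 0.4
188 143 145 145 145 141 143 142 148 151 146 145 149 154 155 153 146 144 145 126 101 111 135 133 99 79 77 71 58 61 91 126 139 139
192 143 141 145 140 143 140 145 150 146 143 142 148 152 152 153 147 142 144 147 144 134 137 132 101 57 42 55 50 47 41 71 113 144
196 138 142 147 146 141 141 146 149 152 145 141 153 153 150 151 144 151 154 146 145 140 142 135 99 56 38 40 47 39 43 44 59 97
200 146 143 145 145 137 139 145 149 145 142 146 150 157 145 111 71 49 47 62 111 137 133 107 71 48 39 43 42 45 45 49 44 47
204 140 145 146 144 137 139 147 151 147 146 143 156 157 151 117 77 51 69 104 127 133 133 102 63 47 43 51 47 41 46 41 44 47
208 147 143 
[... 1141 characters left out ...]
 124 122 126 121 117 93 84 101 129 137 131 101 61 63 76 76 80 63 75 75 79 68 77 76 72 79 74 68 76 75
322 118 121 115 122 119 124 118 118 116 113 133 154 151 110 70 50 44 59 68 75 71 66 79 77 78 73 83 79 71 75 71 66 72
328 118 114 123 125 120 122 120 116 109 102 89 94 83 70 43 52 64 89 89 78 73 72 69 70 76 99 116 124 120 112 124 120 113
334 124 126 125 123 122 121 124 126 133 136 137 134 108 81 108 127 125 105 84 85 76 73 67 80 91 103 118 120 117 120 123 120 118
340 105 99 105 110 112 109 109 116 127 136 133 100 69 96 112 104 115 112 106 87 61 68 85 111 118 120 122 116 124 122 116 123 122
346 85 76 71 57 56 52 56 97 122 126 118 78 50 42 41 48 38 42 40 39 44 40 44 41 43 41 42 41 42 35 42 48 48
```

move_arm --pt "0 0 -30" --pt "0 0 -30" --pt "0 0 -30" --pt "-22.8 -32.7 0" --pt "-22.8 -32.7 0" --pt "-22.8 -32.7 0" --pt "-22.8 -32.7 0" --pt "-22.8 -32.7 0" --pt "-22.8 -32.7 0" --pt "-22.8 -32.7 0" --pt "-22.8 -32.7 0" --pt "-22.8 -32.7 0" --pt "-22.8 -32.7 0" --pt "-22.8 -32.7 0" --pt "-22.8 -32.7 0" --pt "-22.8 -32.7 0" --pt "-22.8 -32.7 0" --pt "-22.8 -32.7 0" --spin '[-0.115, -0.115, -0.115, 0, 0, 0, 0, 0, 0, 0, 0, 0, 0, 0, 0, 0, 0, 0]' --fingers 60

```text
t: 2.1
tcp_pos: [547.9, 126.5, 304.7]
tool_rot: [[-0.998, -0.055, 0.0], [-0.055, 0.998, 0.0], [-0.0, 0.0, -1.0]]
contact_force: [0.2, 1.5, -0.5]
finger_gap: 55.2
```

```bash
python3 - <<'E'
from h import *
a=Cam('top');b=Cam('side')
s=robot.read_state(); print(s['t'],s['tcp_pos'],s['tool_rot'].round(3),s['contact_force'],s['finger_gap'])
b.crop(240,140,130,130,4.5,'pics/s2.png')
print(b.proj([s['tcp_pos']]))
# rail b centroid fit from top view
V=cv2.cvtColor(a.img,cv2.COLOR_RGB2HSV)[:,:,2].astype(float)
P=[]
for x in range(289,345):
    if 318<x<332: continue
    y0=179.7-(x-292)*.105; r=np.arange(int(y0)-4,int(y0)+6); w=np.clip(V[r,x]-105,0,None)
    w[abs(r-y0)>3]=0
    if w.sum()>20:P.append(a.plane((x,(w*r).sum()/w.sum()),205)[:2])
P=np.array(P); k=np.polyfit(P[:,1],P[:,0],1); print('b line',k,np.std(P[:,0]-np.polyval(k,P[:,1])))
E
```

```text
2.2 [549.33875991 124.7650648  304.40860754] [[-0.999 -0.052  0.001]
 [-0.052  0.999 -0.001]
 [-0.001 -0.001 -1.   ]] [-0.5529411   0.34608219  0.34058495] 54.923826822579734
[[297.32171567 207.77601024]]Traceback (most recent call last):
  File "<stdin>", line 14, in <module>
IndexError: too many indices for array: array is 1-dimensional, but 2 were indexed
```

View pics/s2.png

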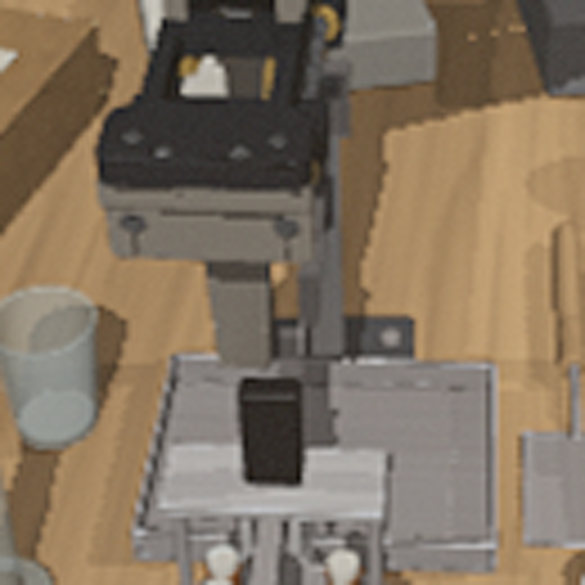

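The gripper is above and slightly +x of the handle. The handle top face is at crop (270,391), the front finger tip at crop (243,368). I'll compute the handle offset from that.

```bash
python3 - <<'E'
from h import *
b=Cam('side'); S=lambda x,y:((x+.5)/4.5-.5+240,(y+.5)/4.5-.5+140)
s=robot.read_state(); p=s['tcp_pos']; print(p)
print('handle',b.plane(S(270,391),266).round(1),'left/right edges',b.plane(S(240,391),266).round(1),b.plane(S(301,391),266).round(1))
fo=s['finger_gap']/2+18
print('finger bottom front', b.plane(S(243,368),p[2]).round(1), 'expect',p+s['tool_rot'][:,1]*fo)
print('roof front corners',b.plane(S(158,512),216).round(1),b.plane(S(384,515),216).round(1))
E
```

```text
[547.97373046 126.41543358 304.2583762 ]
handle [546.5 129.  266. ] left/right edges [558.  130.2 266. ] [534.6 127.8 266. ]
finger bottom front [549.9 159.  304.3] expect [545.60836938 171.88006509 304.24880757]
roof front corners [590.3 149.7 216. ] [501.1 142.2 216. ]
```

move_arm --pt "1.5 1.5 15" --pt "0 0 20" --pt "0 0 20" --pt "0 0 15" --pt "0 0 7" --pt "0 0 0" --pt "0 0 0" --spin '[0, 0, 0, 0, 0, 0, 0]'

```text
t: 2.95
tcp_pos: [545.6, 130.0, 228.2]
tool_rot: [[-0.998, -0.056, 0.001], [-0.056, 0.998, 0.0], [-0.001, 0.0, -1.0]]
contact_force: [0.5, -0.3, -0.1]
finger_gap: 54.9
```

```bash
python3 - <<'E'
from h import *
b=Cam('side');s=robot.read_state(); print(s['t'],s['tcp_pos'],s['contact_force'],s['ft_torque'],b.proj([s['tcp_pos']]))
b.crop(240,170,130,130,4.5,'pics/s3.png')
E
```

```text
3.0 [545.90057417 129.94129387 228.49793652] [0.38560596 0.34993365 0.09269776] [ 0.00675198  0.01794348 -0.03502408] [[300.74759197 242.32914641]]
```

View pics/s3.png

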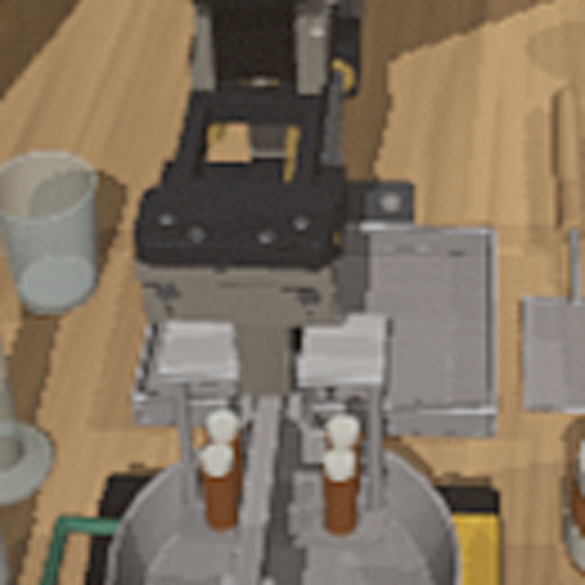

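Fingers straddle the handle: finger centre is about crop x 266 against roof centre 271, so within 2 mm. Now I'll close.

move_arm --pt "0 0 0" --pt "0 0 0" --pt "0 0 0" --pt "0 0 0" --pt "0 0 0" --pt "0 0 0" --pt "0 0 0" --pt "0 0 0" --spin '[0, 0, 0, 0, 0, 0, 0, 0]' --fingers 0 --newtons 40

```text
t: 3.8
tcp_pos: [545.6, 129.3, 227.6]
tool_rot: [[-0.998, -0.055, 0.0], [-0.055, 0.998, -0.0], [-0.0, -0.0, -1.0]]
contact_force: [-0.1, -3.0, 2.3]
finger_gap: 12.0
```

move_arm --pt "0 0 -3" --pt "0 0 -3" --pt "0 0 -4" --pt "0 0 0" --spin '[0, 0, 0, 0]'

```text
t: 4.2
tcp_pos: [545.8, 129.7, 238.2]
tool_rot: [[-0.998, -0.055, 0.001], [-0.055, 0.998, 0.0], [-0.001, 0.0, -1.0]]
contact_force: [0.6, -0.6, -5.2]
finger_gap: 12.1
```

move_arm --pt "0 0 -8" --pt "0 0 -8" --pt "0 0 -8" --pt "0 0 -6" --pt "0 0 0" --pt "0 0 0" --spin '[0, 0, 0, 0, 0, 0]'

```text
t: 4.8
tcp_pos: [545.6, 129.5, 267.7]
tool_rot: [[-0.998, -0.055, 0.0], [-0.055, 0.998, 0.0], [-0.0, 0.0, -1.0]]
contact_force: [-0.8, 0.0, -4.4]
finger_gap: 11.9
```

```bash
python3 - <<'E'
from h import *
a=Cam('top');b=Cam('side'); b.crop(240,170,130,130,4.5,'pics/s4.png')
s=robot.read_state(); print(s['t'],s['tcp_pos'],s['contact_force'],s['ft_torque'])
V=cv2.cvtColor(cv2.imread('pics/top0.png'),cv2.COLOR_BGR2GRAY).astype(float)
def fit(xs,f,z,off):
    P=[]
    for x in xs:
        y0=f(x); r=np.arange(int(y0)-7,int(y0)+8); v=V[r,x]
        w=np.clip(v-105,0,None); w[abs(r-y0)>3]=0
        if w.sum()>20:P.append(a.plane((x,(w*r).sum()/w.sum()),z)[:2])
    P=np.array(P); k=np.polyfit(P[:,1],P[:,0],1); k=np.polyfit(P[:,1][abs(P[:,0]-np.polyval(k,P[:,1]))<2.5],P[:,0][abs(P[:,0]-np.polyval(k,P[:,1]))<2.5],1)
    print(len(P),k,'rms',np.std(P[:,0]-np.polyval(k,P[:,1])),[np.polyval(k,y).round(1) for y in off])
fit(range(191,220),lambda x:187-(x-191)*.09,210,[216,130,45])
fit([x for x in range(289,344) if not 317<x<333],lambda x:179.7-(x-292)*.11,205,[-18,-56,-100,-160])
E
```

```text
4.9 [545.31570278 129.4208966  267.24855956] [ 0.46126234  0.28361664 -3.50755475] [ 0.06427587  0.03019234 -0.01411266]
29 [-4.24310999e-02  5.51203285e+02] rms 0.4042347839528933 [np.float64(542.0), np.float64(545.7), np.float64(549.3)]
40 [-1.11135220e-01  5.50290159e+02] rms 0.37608880940204453 [np.float64(552.3), np.float64(556.5), np.float64(561.4), np.float64(568.1)]
```

View pics/s4.png

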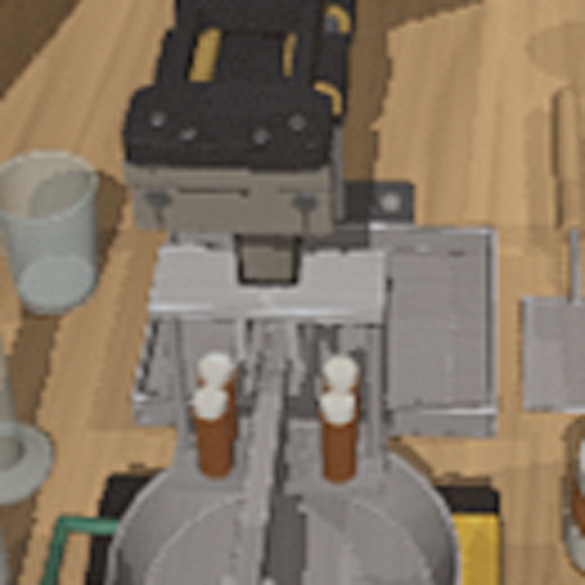

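Carrier hangs level and clear, with vials upright (crop 215–340, 355–480). I'll carry it over to the drip rail.

move_arm --pt "0 -6 0" --pt "0 -10 0" --pt "0 -14 0" --pt "0 -14 0" --pt "0 -14 0" --pt "0 -14 0" --pt "0 -14 0" --pt "0 -14 0" --pt "0 -14 0" --pt "0 -14 0" --pt "0 -14 0" --pt "0 -14 0" --pt "-0.8 -14 0" --pt "0 -10 0" --pt "0 -5.7 0" --pt "0 0 0" --pt "0 0 0" --pt "0 0 0" --spin '[0, 0, 0, 0, 0, 0, 0, -0.012, -0.012, -0.012, -0.012, -0.012, 0, 0, 0, 0, 0, 0]'

```text
t: 6.7
tcp_pos: [560.0, -55.1, 267.6]
tool_rot: [[-0.993, -0.115, -0.0], [-0.115, 0.993, 0.0], [0.0, 0.0, -1.0]]
contact_force: [0.3, -0.7, -3.9]
finger_gap: 11.8
```

```bash
python3 - <<'E'
from h import *
a=Cam('top');b=Cam('side'); b.crop(255,120,100,120,5,'pics/s5.png')
s=robot.read_state(); print(s['t'],s['tcp_pos'],s['tool_rot'].round(3),s['contact_force'],s['ft_torque'])
E
```

```text
6.8 [560.02151694 -55.10245848 267.61012929] [[-0.993 -0.116  0.   ]
 [-0.116  0.993  0.   ]
 [-0.     0.    -1.   ]] [ 1.0422835  -0.17906189 -2.95784871] [ 0.04742831 -0.05103318 -0.01676026]
```

View pics/s5.png

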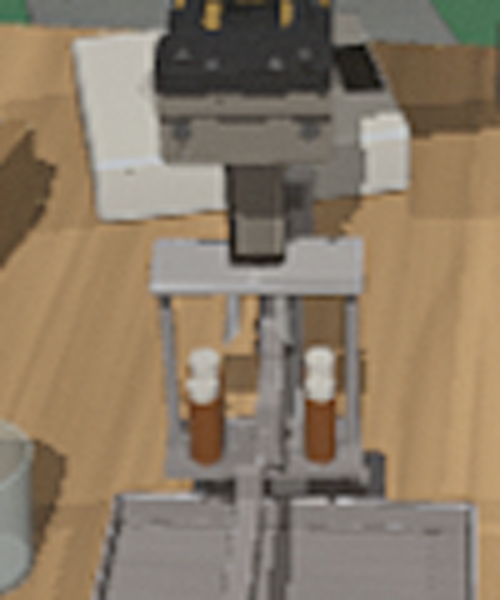

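The carrier hangs over the drip rail: roof centre is at crop x≈257, the rail top goes from (250,490) up to about (272,310). TCP x=560 against the fitted 556.5, so I'll cross-check with this view.

```bash
python3 - <<'E'
from h import *
b=Cam('side'); S=lambda x,y:((x+.5)/5-.5+255,(y+.5)/5-.5+120)
for p in [(250,490),(246,520),(262,420),(270,340)]: 
    X=b.plane(S(*p),205); print(p,X.round(1),'line x',(550.29-.1111*X[1]).round(1))
print('roof front edge at top z=256', b.plane(S(149,272),256).round(1),b.plane(S(363,272),256).round(1))
g=cv2.cvtColor(b.img,cv2.COLOR_RGB2GRAY)
for r in (183,195,204,216,224): print(r,g[r,292:325])
E
```

```text
(250, 490) [553.3  36.2 205. ] line x 546.3
(246, 520) [552.3  54.3 205. ] line x 544.3
(262, 420) [554.6  -8.9 205. ] line x 551.3
(270, 340) [558.9 -65.7 205. ] line x 557.6
roof front edge at top z=256 [605.8 -40.7 256. ] [515.5 -49.5 256. ]
183 [142 143 143 140 143 146 146 141 136 150 134 132 156 151  98 102 127 117
 144 150 121  91  93 102  96  98  95  97  97 101  99  83 110]
195 [134 148 173 175 179 169 118  78 101 104 103  99  99 100 109 130 139 136
 151 122  79  98  97  79 142 188 193 185 181 145  85  78 108]
204 [ 81  83  79  83  84  83  72  61 117 143 143 145 142 137 132 125 129 129
 119  91 122 143 150 118  73  82  82  81  82  71 121 129 119]
216 [140 112  64  62  58  64  71  71  52  52 106 130 129 129 125  87  42  83
  98  95  98  96  99  98  71  49  51  55  52  54  54  49  49]
224 [129 131 136 140 133 129 126 127 137 135 136 144 146 149 119  93 117 129
 102  71  72 113 132 127 125 123 126 125 128 133 131 128 130]
```

move_arm --pt "2 0 0" --pt "1.7 0 0" --pt "0 0 4" --pt "0 0 5" --pt "0 0 5" --pt "0 0 3" --pt "0 0 2" --pt "0 0 0" --spin '[0, 0, 0, 0, 0, 0, 0, 0]'

```text
t: 7.65
tcp_pos: [556.2, -56.0, 248.2]
tool_rot: [[-0.993, -0.115, -0.001], [-0.115, 0.993, 0.0], [0.001, 0.0, -1.0]]
contact_force: [-0.0, 0.8, -2.6]
finger_gap: 11.4
```

move_arm --pt "0 0 2" --pt "0 0 2" --pt "0 0 2" --pt "0 0 2" --pt "0 0 0" --pt "0 0 0" --spin '[0, 0, 0, 0, 0, 0]'

```text
t: 8.25
tcp_pos: [556.4, -56.0, 240.6]
tool_rot: [[-0.993, -0.115, -0.0], [-0.115, 0.993, -0.0], [0.0, -0.0, -1.0]]
contact_force: [-1.3, -0.4, -3.6]
finger_gap: 11.9
```

Legs are straddling the rail with no contact. I'll keep lowering.

move_arm --pt "0 0 2" --pt "0 0 2" --pt "0 0 2" --pt "0 0 2" --pt "0 0 2" --pt "0 0 1" --pt "0 0 0" --pt "0 0 0" --spin '[0, 0, 0, 0, 0, 0, 0, 0]'

```text
t: 9.05
tcp_pos: [556.4, -56.0, 229.6]
tool_rot: [[-0.993, -0.115, 0.0], [-0.115, 0.993, -0.0], [-0.0, -0.0, -1.0]]
contact_force: [-0.1, 0.1, -2.9]
finger_gap: 11.6
```

```bash
python3 - <<'E'
from h import *
for i in range(4):
    b=Cam('side'); s=robot.read_state(); print(s['t'],s['tcp_pos'].round(1),s['contact_force'].round(2),s['ft_torque'].round(3))
E
```

```text
9.1 [556.5 -56.  229.7] [-0.02 -0.77 -3.16] [ 0.054  0.066 -0.007]
9.15 [556.4 -56.  229.7] [-0.55  0.37 -2.23] [ 0.025  0.02  -0.021]
9.2 [556.4 -56.  229.7] [ 0.04 -0.21 -2.78] [ 0.049 -0.013 -0.016]
9.25 [556.4 -56.  229.7] [ 0.43 -0.34 -2.9 ] [ 0.04   0.009 -0.021]
```

move_arm --pt "0 0 0.7" --pt "0 0 0.7" --pt "0 0 0.6" --pt "0 0 0" --pt "0 0 0" --spin '[0, 0, 0, 0, 0]'

```text
t: 9.75
tcp_pos: [556.4, -56.0, 227.6]
tool_rot: [[-0.993, -0.115, -0.0], [-0.115, 0.993, 0.0], [0.0, 0.0, -1.0]]
contact_force: [-0.3, 0.5, -3.6]
finger_gap: 12.0
```

move_arm --pt "0 0 0.5" --pt "0 0 0.5" --pt "0 0 0" --pt "0 0 0" --spin '[0, 0, 0, 0]'

```text
t: 10.15
tcp_pos: [556.4, -56.0, 226.5]
tool_rot: [[-0.993, -0.115, -0.0], [-0.115, 0.993, 0.0], [0.0, 0.0, -1.0]]
contact_force: [-0.4, 0.2, -2.9]
finger_gap: 11.9
```

move_arm --pt "0 0 0.5" --pt "0 0 0.5" --pt "0 0 0" --pt "0 0 0" --spin '[0, 0, 0, 0]'

```text
t: 10.55
tcp_pos: [556.4, -56.0, 225.6]
tool_rot: [[-0.993, -0.115, -0.0], [-0.115, 0.993, 0.0], [0.0, 0.0, -1.0]]
contact_force: [-0.3, 0.3, -3.4]
finger_gap: 11.7
```

move_arm --pt "0 0 0.5" --pt "0 0 0.5" --pt "0 0 0" --pt "0 0 0" --spin '[0, 0, 0, 0]'

```text
t: 10.95
tcp_pos: [556.5, -56.0, 225.4]
tool_rot: [[-0.993, -0.115, 0.0], [-0.115, 0.993, -0.0], [-0.0, -0.0, -1.0]]
contact_force: [-1.6, 0.2, 5.4]
finger_gap: 12.1
```

move_arm --pt "0 0 0.5" --pt "0 0 0.5" --pt "0 0 0" --pt "0 0 0" --spin '[0, 0, 0, 0]'

```text
t: 11.35
tcp_pos: [556.5, -56.0, 225.4]
tool_rot: [[-0.993, -0.115, 0.001], [-0.115, 0.993, -0.0], [-0.001, -0.0, -1.0]]
contact_force: [-6.6, 0.9, 12.7]
finger_gap: 12.0
```

move_arm --pt "0 0 0.5" --pt "0 0 0.5" --pt "0 0 0" --pt "0 0 0" --spin '[0, 0, 0, 0]'

```text
t: 11.75
tcp_pos: [556.6, -56.0, 225.4]
tool_rot: [[-0.993, -0.115, 0.001], [-0.115, 0.993, -0.0], [-0.001, -0.0, -1.0]]
contact_force: [-8.5, 1.0, 21.3]
finger_gap: 11.8
```

move_arm --pt "0 0 -1.3" --pt "0 0 -1.2" --pt "0 0 0" --pt "0 0 0" --spin '[0, 0, 0, 0]'

```text
t: 12.15
tcp_pos: [556.6, -56.0, 225.5]
tool_rot: [[-0.993, -0.115, 0.0], [-0.115, 0.993, -0.0], [-0.0, -0.0, -1.0]]
contact_force: [-2.9, 1.2, 4.9]
finger_gap: 11.8
```

```bash
python3 - <<'E'
from h import *
for i in range(3):
    b=Cam('side'); s=robot.read_state(); print(s['t'],s['tcp_pos'].round(2),s['contact_force'].round(2),s['ft_torque'].round(3))
b.crop(255,120,100,120,5,'pics/s6.png')
E
```

```text
12.2 [556.59 -56.02 225.42] [-3.09  0.7   5.81] [0.067 0.433 0.029]
12.25 [556.57 -56.03 225.42] [-1.67 -0.08  4.86] [0.121 0.477 0.007]
12.3 [556.58 -56.02 225.41] [-2.33  0.51  5.74] [ 0.114  0.451 -0.022]
```

View pics/s6.png

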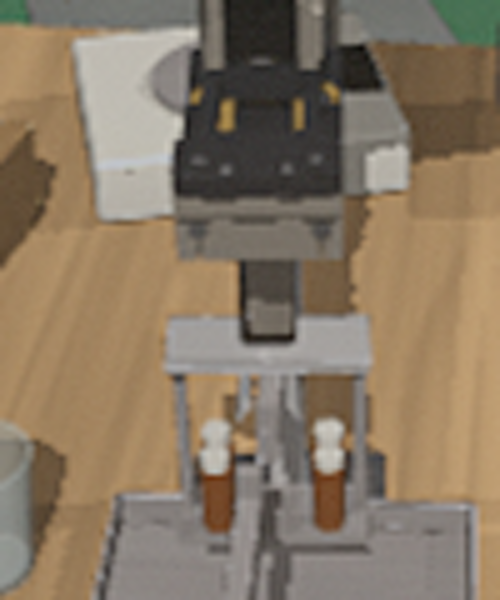

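Seated level: legs at crop x 245 and 292 straddle the rail, contact at TCP z 225.4. I'll unload the preload and release so it rests on its own, then regrip.

move_arm --pt "0 0 -0.6" --pt "0 0 0" --pt "0 0 0" --spin '[0, 0, 0]'

```text
t: 12.6
tcp_pos: [556.4, -56.0, 225.4]
tool_rot: [[-0.993, -0.115, -0.0], [-0.115, 0.993, -0.0], [0.0, 0.0, -1.0]]
contact_force: [0.4, 0.1, -0.3]
finger_gap: 11.6
```

move_arm --pt "0 0 0" --pt "0 0 0" --pt "0 0 0" --pt "0 0 0" --pt "0 0 0" --pt "0 0 0" --pt "0 0 0" --pt "0 0 0" --pt "0 0 0" --pt "0 0 0" --spin '[0, 0, 0, 0, 0, 0, 0, 0, 0, 0]' --fingers 30

```text
t: 13.6
tcp_pos: [556.4, -56.0, 225.7]
tool_rot: [[-0.993, -0.115, 0.0], [-0.115, 0.993, -0.0], [-0.0, -0.0, -1.0]]
contact_force: [-0.3, 0.0, 0.5]
finger_gap: 27.8
```

```bash
python3 - <<'E'
from h import *
F=[]
for i in range(3):
    b=Cam('side'); s=robot.read_state(); F.append(s['contact_force'])
print(s['t'],s['tcp_pos'].round(2),np.mean(F,0).round(2),s['finger_gap'])
g=cv2.cvtColor(b.img,cv2.COLOR_RGB2GRAY)
import sys
old=cv2.imread('pics/s6.png',0); new=cv2.resize(g[120:240,255:355],None,fx=5,fy=5,interpolation=cv2.INTER_CUBIC)
print('vial region shift',cv2.phaseCorrelate(old[350:560,160:390].astype(np.float32),new[350:560,160:390].astype(np.float32)))
E
```

```text
13.75 [556.36 -55.98 225.68] [-0.11 -0.05  0.13] 27.740315310836113
vial region shift ((-0.013019520801080375, 0.055041044534249295), 0.805339065010165)
```

move_arm --pt "0 0 2" --pt "0 0 2" --pt "0 0 0" --pt "0 0 0" --spin '[0, 0, 0, 0]'

```text
t: 14.15
tcp_pos: [556.3, -56.0, 221.6]
tool_rot: [[-0.993, -0.115, -0.0], [-0.115, 0.993, 0.0], [0.0, 0.0, -1.0]]
contact_force: [-0.4, 0.8, 0.7]
finger_gap: 27.9
```

move_arm --pt "0 0 0" --pt "0 0 0" --pt "0 0 0" --pt "0 0 0" --pt "0 0 0" --pt "0 0 0" --spin '[0, 0, 0, 0, 0, 0]' --fingers 0 --newtons 50

```text
t: 14.75
tcp_pos: [556.4, -56.0, 221.7]
tool_rot: [[-0.993, -0.115, 0.0], [-0.115, 0.993, -0.0], [-0.0, -0.0, -1.0]]
contact_force: [0.1, 0.7, 1.1]
finger_gap: 12.0
```

move_arm --pt "0 -2 0" --pt "0 -4 0" --pt "0 -4 0" --pt "0 -4 0" --pt "0 -4 0" --pt "0 -4 0" --pt "0 -3 0" --pt "0 0 0" --pt "0 0 0" --spin '[0, 0, 0, 0, 0, 0, 0, 0, 0]'

```text
t: 15.65
tcp_pos: [559.3, -81.4, 221.8]
tool_rot: [[-0.993, -0.115, 0.0], [-0.115, 0.993, -0.001], [-0.0, -0.001, -1.0]]
contact_force: [-0.4, -1.6, 2.7]
finger_gap: 11.7
```

move_arm --pt "0 -2 0" --pt "0 -2 0" --pt "0 -2 0" --pt "0 -2 0" --pt "0 -2 0" --pt "0 -2 0" --pt "0 -2 0" --pt "0 -2 0" --spin '[0, 0, 0, 0, 0, 0, 0, 0]'

```text
t: 16.45
tcp_pos: [560.5, -95.8, 221.8]
tool_rot: [[-0.993, -0.115, -0.001], [-0.115, 0.993, 0.002], [0.001, 0.002, -1.0]]
contact_force: [-2.6, 7.3, 6.3]
finger_gap: 11.8
```

move_arm --pt "0 -2 0" --pt "0 -2 0" --pt "0 -2 0" --pt "0 -2 0" --pt "0 -2 0" --spin '[0, 0, 0, 0, 0]'

```text
t: 16.95
tcp_pos: [561.5, -106.0, 221.7]
tool_rot: [[-0.993, -0.115, -0.002], [-0.115, 0.993, 0.001], [0.001, 0.002, -1.0]]
contact_force: [-3.9, 5.9, 5.5]
finger_gap: 11.8
```

move_arm --pt "0.4 -2 -0.2" --pt "0.2 -2 -0.1" --pt "0 -2 0" --pt "0 -2 0" --pt "0 -2 0" --pt "0 0 0" --spin '[0.006, 0.006, 0, 0, 0, 0]'

```text
t: 17.55
tcp_pos: [562.6, -117.2, 221.8]
tool_rot: [[-0.995, -0.103, -0.0], [-0.103, 0.995, -0.001], [0.0, -0.001, -1.0]]
contact_force: [-1.0, -0.3, -1.3]
finger_gap: 11.4
```

move_arm --pt "0 -2 0" --pt "0 -2 0" --pt "0 -2 0" --pt "0 -2 0" --pt "0 -2 0" --pt "0 0 0" --spin '[0, 0, 0, 0, 0, 0]'

```text
t: 18.15
tcp_pos: [563.8, -127.1, 222.0]
tool_rot: [[-0.995, -0.103, 0.0], [-0.103, 0.995, -0.001], [-0.0, -0.001, -1.0]]
contact_force: [-1.7, 0.1, -1.1]
finger_gap: 11.9
```

move_arm --pt "0.1 -2 0.2" --pt "0 -1 0" --pt "0 -1 0" --pt "0 -1 0" --pt "0 -1 0" --pt "0 -1 0" --pt "0 0 0" --spin '[0, 0, 0, 0, 0, 0, 0]'

```text
t: 18.85
tcp_pos: [564.4, -133.9, 221.8]
tool_rot: [[-0.995, -0.103, 0.0], [-0.103, 0.995, -0.0], [-0.0, -0.0, -1.0]]
contact_force: [-1.3, 1.1, -0.8]
finger_gap: 12.0
```

move_arm --pt "0 -0.5 0" --pt "0 -0.5 0" --pt "0 -0.5 0" --pt "0 -0.5 0" --pt "0 0 0" --spin '[0, 0, 0, 0, 0]'

```text
t: 19.35
tcp_pos: [564.6, -135.9, 221.8]
tool_rot: [[-0.995, -0.103, 0.0], [-0.103, 0.995, -0.0], [-0.0, -0.001, -1.0]]
contact_force: [-2.3, -0.0, -1.4]
finger_gap: 11.6
```

move_arm --pt "0 -0.5 0" --pt "0 -0.5 0" --pt "0 0 0" --spin '[0, 0, 0]'

```text
t: 19.65
tcp_pos: [564.7, -136.7, 221.8]
tool_rot: [[-0.995, -0.103, 0.0], [-0.103, 0.995, -0.0], [-0.0, -0.0, -1.0]]
contact_force: [0.4, 0.5, -1.6]
finger_gap: 12.0
```

move_arm --pt "0 -0.5 0" --pt "0 -0.5 0" --pt "0 -0.5 0" --pt "0 0 0" --spin '[0, 0, 0, 0]'

```text
t: 20.05
tcp_pos: [564.8, -138.0, 221.7]
tool_rot: [[-0.995, -0.103, -0.0], [-0.103, 0.995, 0.0], [0.0, 0.0, -1.0]]
contact_force: [-0.9, 2.0, -1.4]
finger_gap: 11.6
```

move_arm --pt "0 -0.4 0" --pt "0 -0.4 0" --pt "0 0 0" --spin '[0, 0, 0]'

```text
t: 20.35
tcp_pos: [564.9, -138.9, 221.8]
tool_rot: [[-0.995, -0.103, 0.0], [-0.103, 0.995, -0.0], [0.0, -0.0, -1.0]]
contact_force: [-1.3, 0.7, -1.1]
finger_gap: 11.5
```

move_arm --pt "0 -0.5 0" --pt "0 -0.5 0" --pt "0 -0.5 0" --pt "0 0 0" --spin '[0, 0, 0, 0]'

```text
t: 20.75
tcp_pos: [565.1, -140.5, 221.8]
tool_rot: [[-0.995, -0.103, 0.0], [-0.103, 0.995, -0.0], [-0.0, -0.0, -1.0]]
contact_force: [-1.0, 0.6, -2.4]
finger_gap: 11.8
```

move_arm --pt "0 -0.5 0" --pt "0 -0.5 0" --pt "0 -0.5 0" --pt "0 0 0" --spin '[0, 0, 0, 0]'

```text
t: 21.15
tcp_pos: [565.3, -142.0, 221.8]
tool_rot: [[-0.995, -0.103, 0.0], [-0.103, 0.995, -0.0], [-0.0, -0.0, -1.0]]
contact_force: [-0.0, -0.2, -1.9]
finger_gap: 12.0
```

move_arm --pt "0 -0.5 0.1" --pt "0 -0.5 0.1" --pt "0 -0.5 0" --pt "0 0 0" --spin '[0, 0, 0, 0]'

```text
t: 21.55
tcp_pos: [565.5, -143.3, 221.8]
tool_rot: [[-0.995, -0.103, 0.0], [-0.103, 0.995, 0.0], [-0.0, -0.0, -1.0]]
contact_force: [-1.3, 1.4, -0.4]
finger_gap: 11.6
```

move_arm --pt "0 -0.5 0" --pt "0 -0.5 0" --pt "0 -0.5 0" --pt "0 0 0" --spin '[0, 0, 0, 0]'

```text
t: 21.95
tcp_pos: [565.7, -144.9, 221.7]
tool_rot: [[-0.995, -0.103, 0.0], [-0.103, 0.995, -0.0], [-0.0, -0.0, -1.0]]
contact_force: [-1.0, 1.5, 1.1]
finger_gap: 11.8
```

move_arm --pt "0 -0.5 0" --pt "0 -0.5 0" --pt "0 -0.5 0" --pt "0 0 0" --spin '[0, 0, 0, 0]'

```text
t: 22.35
tcp_pos: [565.9, -146.4, 221.7]
tool_rot: [[-0.995, -0.103, 0.0], [-0.103, 0.995, -0.0], [-0.0, -0.0, -1.0]]
contact_force: [0.1, 2.6, 2.5]
finger_gap: 11.6
```

move_arm --pt "0 -0.5 0" --pt "0 -0.5 0" --pt "0 0 0" --spin '[0, 0, 0]'

```text
t: 22.65
tcp_pos: [566.0, -147.3, 221.7]
tool_rot: [[-0.995, -0.103, 0.0], [-0.103, 0.995, 0.0], [-0.0, 0.0, -1.0]]
contact_force: [0.6, 3.5, 3.6]
finger_gap: 11.9
```

move_arm --pt "0 0 -0.5" --pt "0 -0.5 0" --pt "0 -0.5 0" --pt "0 0 0" --spin '[0, 0, 0, 0]'

```text
t: 23.05
tcp_pos: [565.6, -148.6, 221.8]
tool_rot: [[-0.995, -0.103, -0.001], [-0.103, 0.995, -0.0], [0.001, -0.0, -1.0]]
contact_force: [0.9, 0.1, -2.0]
finger_gap: 12.1
```

move_arm --pt "0 -0.5 0.1" --pt "0 -0.5 0" --pt "0 -0.5 0" --pt "0 0 0" --spin '[0, 0, 0, 0]'

```text
t: 23.45
tcp_pos: [565.8, -149.5, 221.8]
tool_rot: [[-0.995, -0.103, -0.001], [-0.103, 0.995, 0.001], [0.0, 0.001, -1.0]]
contact_force: [-0.1, 3.5, -2.0]
finger_gap: 11.5
```

move_arm --pt "0 -0.3 0" --pt "0 0 0" --pt "0 0 0" --spin '[0, 0, 0]'

```text
t: 23.75
tcp_pos: [565.8, -149.5, 221.8]
tool_rot: [[-0.995, -0.103, -0.001], [-0.103, 0.995, 0.001], [0.001, 0.001, -1.0]]
contact_force: [-0.5, 5.4, -2.0]
finger_gap: 11.6
```

Pad met: y stays at −149.5 while force rises. One small step more brings it to about 7.5 N, held for a moment.

move_arm --pt "0 -0.3 0" --pt "0 0 0" --pt "0 0 0" --spin '[0, 0, 0]'

```text
t: 24.05
tcp_pos: [565.8, -149.5, 221.8]
tool_rot: [[-0.995, -0.103, -0.001], [-0.103, 0.995, 0.002], [0.001, 0.002, -1.0]]
contact_force: [-0.4, 5.4, -2.2]
finger_gap: 11.9
```

```bash
python3 - <<'E'
from h import *
F=[]
for i in range(8):
    b=Cam('side'); s=robot.read_state(); F.append(s['contact_force'])
print(s['t'],s['tcp_pos'].round(2),np.mean(F,0).round(2),np.max(F,0).round(2))
b.crop(255,100,100,120,5,'pics/s7.png')
E
```

```text
24.45 [ 565.81 -149.52  221.8 ] [-0.44  5.87 -1.87] [ 0.14  6.74 -1.04]
```

View pics/s7.png

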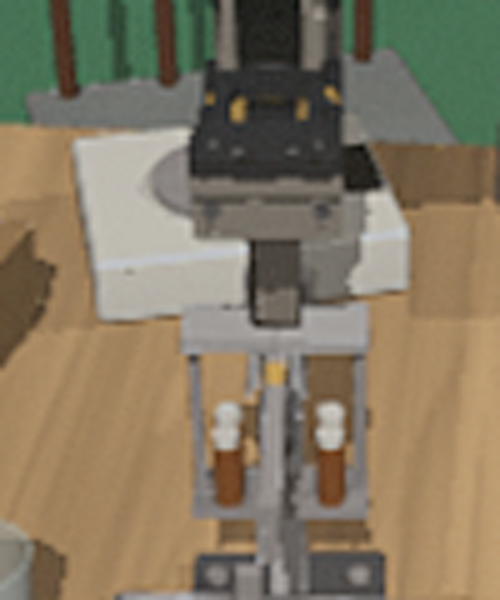

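The yellow pawl (crop 275,372) now stands clear on the tip side of the carrier, so it has been passed. The carrier is level. Mean push is 5.9 N, so I'll raise it slightly.

move_arm --pt "0 -0.3 0" --pt "0 0 0" --pt "0 0 0" --pt "0 0 0" --spin '[0, 0, 0, 0]'

```text
t: 24.85
tcp_pos: [565.8, -149.6, 221.8]
tool_rot: [[-0.995, -0.103, -0.001], [-0.103, 0.995, 0.002], [0.001, 0.002, -1.0]]
contact_force: [-1.3, 7.3, -1.3]
finger_gap: 12.0
```

```bash
python3 - <<'E'
from h import *
F=[]
for i in range(8):
    b=Cam('side'); s=robot.read_state(); F.append(s['contact_force'])
print(s['t'],s['tcp_pos'].round(2),np.mean(F,0).round(2),np.max(F,0).round(2))
E
```

```text
25.25 [ 565.81 -149.53  221.81] [-0.68  7.36 -1.59] [-0.18  8.3  -1.34]
```

move_arm --pt "0 0.4 0.1" --pt "0 0.5 0.1" --pt "0 0 0" --pt "0 0 0" --spin '[0, 0, 0, 0]'

```text
t: 25.65
tcp_pos: [565.9, -149.5, 221.8]
tool_rot: [[-0.995, -0.103, -0.0], [-0.103, 0.995, 0.001], [0.0, 0.001, -1.0]]
contact_force: [-2.2, 6.1, 0.4]
finger_gap: 12.0
```

move_arm --pt "0 0 0" --pt "0 0 0" --pt "0 0 0" --pt "0 0 0" --pt "0 0 0" --pt "0 0 0" --pt "0 0 0" --pt "0 0 0" --spin '[0, 0, 0, 0, 0, 0, 0, 0]' --fingers 40

```text
t: 26.45
tcp_pos: [566.3, -149.9, 222.1]
tool_rot: [[-0.995, -0.103, 0.001], [-0.103, 0.995, -0.0], [-0.001, -0.0, -1.0]]
contact_force: [0.9, 1.2, 3.5]
finger_gap: 36.3
```

move_arm --pt "0 0 -5" --pt "0 0 -10" --pt "0 0 -20" --pt "0 0 -30" --pt "0 0 -30" --pt "0 0 -30" --pt "0 0 0" --pt "0 0 0" --spin '[0, 0, 0, 0, 0, 0, 0, 0]'

```text
t: 27.25
tcp_pos: [566.2, -149.9, 347.7]
tool_rot: [[-0.995, -0.103, 0.001], [-0.103, 0.995, -0.0], [-0.001, -0.001, -1.0]]
contact_force: [0.1, 0.4, -1.1]
finger_gap: 36.7
```

```bash
python3 - <<'E'
from h import *
a=Cam('top');b=Cam('side'); s=robot.read_state(); print(s['t'],s['tcp_pos'].round(1),s['contact_force'].round(1),s['finger_gap'])
b.crop(235,100,130,170,3.5,'pics/s8.png')
old=cv2.imread('pics/s7.png',0); new=cv2.cvtColor(cv2.resize(b.img[100:220,255:355],None,fx=5,fy=5,interpolation=cv2.INTER_CUBIC),cv2.COLOR_RGB2GRAY)
print(cv2.phaseCorrelate(old[340:520,180:380].astype(np.float32),new[340:520,180:380].astype(np.float32)))
E
```

```text
27.35 [ 565.4 -149.7  345.9] [ 0.7 -0.2 -1.1] 36.77090172109585
((0.03038747448590584, 0.013859828232440918), 0.778902145438724)
```

View pics/s8.png

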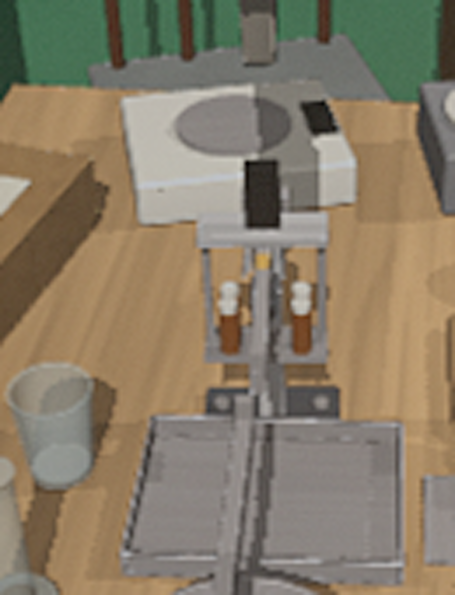

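The carrier hangs level at the stop, upright handle at crop (262,195), pawl up at (262,260). It didn't move on release (shift under 0.01 px). Handing in.

```bash
python3 -c "
from plant import robot
print(robot.close_job())"
```

```text
the job is handed in; nothing more can be done
None
```

I moved the carrier over both end stops and set it on the near part of the drip rail. I let go of it there to confirm it hung on its own. I then regripped it, slid it over the pawl to the pad and pressed it home at about 7.4 N for roughly 0.8 s (8.3 N peak in the sampled readings). After that I released it and raised the arm clear; the job was handed in at about 27 s of the 64 s allowed.

**Last checks:** The final picture shows:
- The carrier is level, with the vials upright.
- The pawl is up on the tip side of the carrier.
- The carrier did not shift measurably on release.
- The beaker, tray and balance look untouched; I did not take a last full view of the other items.

**Less clean points:**
- **Set-down load:** First contact on the drip rail was soft (about 5 N). Because I had sent several lowering steps together, the downward load then rose to about 21 N on the wrist before I backed it off. The carrier stayed seated and level.
- **Release reading:** The wrist read 3.5 N upward just as the fingers finished opening at the stop. I did not find the cause; it was back within about 1 N of zero once the arm was raised.

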